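Pack the drill canisters away for storage

TASK

Press the popped-up cap of every canister fully home and pack all the canisters and the jar of nails upright in the open part of the long tray, each standing flat on its floor and released. Then, when all is packed and capped, pull the vent cap of the desiccant cup at the tray's end fully up to its stop and leave it open. Do not disturb the oil can, the sanding block or the wax tin.

Things in the scene. Friction and masses are not known exactly. Their poses are not given: they have to be found in the camera images.
- tray: Long plywood tray, open on top, fixed; 78 mm wide (its x), 356 long (its y), walls 28 high, 6 thick, floor 6 thick. Origin: centre of underside, on the bench. A cross wall at y = +118 to +124 mm divides it: packing space x = -33 to +33, y = -172 to +118 mm; the end beyond it holds a fixed aluminium desiccant cup, 36 mm diameter, 62 tall, at x 0, y +148. Yaw within 0.15 rad of 0.
- tray_space (a point): Centre of the floor of the packing space (66 x 290 mm), on the floor's upper face, 6 mm above the bench; axes as the tray's.
- vent_cap (a joint): Black ribbed vent cap, 44 mm diameter, 26 tall, on the desiccant cup at tray x 0, y +148 mm; shut, its underside is 62 and its top 88 mm above the bench. It slides straight up and cannot come off: 0 = shut, 0.014 m = fully up at its stop (open). A tight snap rim holds it wherever it is left; 6 to 8 N moves it.
- round_a: Loose upright aluminium canister, round, 56 mm diameter, 0.31 kg with its cap, one of two alike. Origin: centre of its underside, z up its axis. Body 62 mm tall, the cap on top; 78 mm tall in all when the cap is shut. May be absent.
- round_a_cap (a joint): The black ribbed round cap, 57 mm diameter over the ribs, 16 mm tall, on round_a; slides along the canister's axis, cannot come off. 0 = pressed home (its top 78 mm above the canister's base), 0.014 m = popped fully up (top at 92 mm). A tight snap rim holds it wherever it is left; 6 to 8 N moves it.
- round_b: Loose upright aluminium canister, round, 56 mm diameter, 0.31 kg with its cap, one of two alike. Origin: centre of its underside, z up its axis. Body 62 mm tall, the cap on top; 78 mm tall in all when the cap is shut. May be absent.
- round_b_cap (a joint): The black ribbed round cap, 57 mm diameter over the ribs, 16 mm tall, on round_b; slides along the canister's axis, cannot come off. 0 = pressed home (its top 78 mm above the canister's base), 0.014 m = popped fully up (top at 92 mm). A tight snap rim holds it wherever it is left; 6 to 8 N moves it.
- square_a: Loose upright grey plastic canister, square, 50 x 50 mm (corners rounded 4 mm; sides along its own x and y), 0.31 kg with its cap, one of two alike. Origin: centre of its underside, z up its axis. Body 62 mm tall, the cap on top; 78 mm tall in all when the cap is shut. May be absent.
- square_a_cap (a joint): The black square cap, 49 mm, 16 mm tall, on square_a; slides along the canister's axis, cannot come off. 0 = pressed home (its top 78 mm above the canister's base), 0.014 m = popped fully up (top at 92 mm). A tight snap rim holds it wherever it is left; 6 to 8 N moves it.
- square_b: Loose upright grey plastic canister, square, 50 x 50 mm (corners rounded 4 mm; sides along its own x and y), 0.31 kg with its cap, one of two alike. Origin: centre of its underside, z up its axis. Body 62 mm tall, the cap on top; 78 mm tall in all when the cap is shut. May be absent.
- square_b_cap (a joint): The black square cap, 49 mm, 16 mm tall, on square_b; slides along the canister's axis, cannot come off. 0 = pressed home (its top 78 mm above the canister's base), 0.014 m = popped fully up (top at 92 mm). A tight snap rim holds it wherever it is left; 6 to 8 N moves it.
- nail_jar: Loose upright clear jar of nails with a red tin lid (fixed), solid: 60 mm diameter up to 70 mm, lid 57 mm diameter, 84 mm tall, 0.38 kg. Origin: centre of its underside, z up.
- oil_can: Bystander: dark oil can with a thin bent spout, 62 x 116 mm, 158 mm tall; leave alone.
- sanding_block: Bystander: cork sanding block, 61 x 105 x 32 mm; leave alone.
- wax_tin: Bystander: flat round tin, 69 mm diameter, 29 mm tall; leave alone.
Mind the look-alikes: they are no part of the job. Leave any orange or purple look-alike of the square_b alone.

How it is judged:
By the outcome, as a careful person would: the job done as asked, in the order asked, and still so for the second after the job is handed in, with the robot touching nothing.
Of round_a, round_b, square_a, square_b only 3 to 4 are there at a start; the rules pass over those that are not, and their reading is None.
At some moment in a run one of round_a, round_b, square_a, square_b, nail_jar may be knocked a few centimetres aside while the robot is not near it.
It also fails if it takes over 208 s, if anything falls off the work surface, if the arm or the gripper's body presses on something with over 40 N, if the wrist force passes 120 N, or if a joint passes its speed limit or range.

ROBOT

A 6-joint arm with a two-finger parallel gripper is mounted at the origin on a cart in front of the work surface, level with it; the furniture and walls round the work are solid. World frame = base frame: x ahead of the robot, y to its left, z up, the work surface at z = 0. Lengths are in mm, angles in degrees, forces in N, time in s.
With the tool pointing down it reaches from about 350 to 925 mm from the base axis. Payload 6.4 kg.
Tool frame: the origin (TCP) lies midway between the tips of the shut fingers; the grasp point (between the pads) lies 19 mm behind it; z points along the fingers, y is the line along which they close (so a half turn about z gives the same grasp; the last joint's range is limited). The gripper opens to 85 mm and grips with 20 to 120 N. Pads are 22 mm wide; open, the fingers measure 114 mm over their backs; the gripper's body (76 mm by 85 mm) begins 54 mm behind the grasp point. The pads swing forward as they close: fully open they stand 13 mm farther back than shut.
Start: joints at [-77.756, 14.043, 89.255, -0, 76.702, -9.975], TCP at [245.805, -601.742, 231.29] pointing down, gripper open.
Joint ranges: [-179.41, 179.41], [-58.25, 129.5], [7.25, 145.43], [-54.29, 234.29], [11.92, 165.04], [-157.13, 157.13]. Speed limits (degrees/s): [147.25, 147.25, 180, 180, 180, 180].

INTERFACE

Orientations are given as [roll, pitch, yaw] about the fixed x, y, z axes, in that order (R = Rz(yaw) Ry(pitch) Rx(roll)).
In Python, from plant import r, vision gives the robot as it stands.
- The arm moves only by the tool apply_moves, never from a script. Its argument "commands" is text: rows parted by semicolons, each of 5 numbers parted by spaces: the opening, from 0 (shut) to 1 (fully open), then the shift along the tool's x, y, z scaled (see below), then the turn about the tool's z scaled (see below). In form: grip dx dy dz spin; .... A call has 1 to 10 rows; each row shifts and turns the commanded pose from where the row before left it, along the tool's axes as they then stand; what a row does not reach is not made up. The controller multiplies each number of a shift by 0.12 m and each number of a turn by pi rad. A row lasts 1/8 s, in which the tool goes at most 62.5 mm and 10.7 degrees, less where a joint would pass 70% of its speed; a pose out of reach is approached as far as the arm can. A call with a number of a shift or a turn outside -1 to 1 is refused whole. A call with a gripper value outside its range is refused whole. The fingers move at their own pace and stop on an object; "force" is the grip in N (left out, the last holds). Time passes only in rows, so rows that do not move let the fingers close. It gives the time, the measured TCP pose, the force, the opening and the grip force at its end, in the units of the state.
- r.observe(): the state, without advancing time (a new reading comes with each control period).
- vision.camera(name): name is "side" or "top" or "wrist"; returns (picture, depth): 400x640x3 uint8, red, green, blue; 400x640 float32, mm along the optical axis (not along the pixel's ray), 0 where there is no reading.
- vision.camera_params(name): a dict with "K" (3x3 intrinsics, pixels), "rvec" (rotation vector, rad) and "tvec" (3), from world to camera coordinates, as OpenCV has them; the wrist camera has in their place "T_tool_cam" (4x4, takes a point from camera to tool coordinates, whose origin is the TCP and whose axes are the flange's). Camera axes: x right, y down, z forward; pixel columns grow to the right and rows downward; lengths in mm; the calibration is good to about 2 mm. A picture is of the moment at which its call begins: read the wrist's pose just before it. camera_params takes no time and is no camera call.
- r.hand_in(): hands the job in; it is judged then, once.
The state is a dict: "t": time; "joint_pos": joint angles; "qvel": joint speeds; "joint_efforts": joint torques, N m; "eef_pos": TCP position; "eef_rot": TCP orientation; "contact_force": force on the tool from outside, world axes, zero at the start; "moment": the same for the moment, N m; "finger_gap": finger opening in mm; "finger_force": force on a finger pad.
Only numpy, scipy, OpenCV 4.12 (cv2) and the standard library are available. Lean on these libraries where they do the work, as an engineer would, in place of code of your own. Each camera call takes 0.05 s, during which the arm holds its last target. There are 200 camera calls.

## Working session

There is one attempt and no reset: what is moved stays moved. The work goes in short steps, Python scripts to look and compute and a tool call to move; the robot and the scene stay as the last step left them, time stands still between calls to the robot, and variables do not carry over. Pictures are saved under pics/ and viewed, at most 14 in all, crops included, and the job is handed in when it is done.

Besides the shell and the picture viewer there is one more tool, called as a command line: name --argument value ..., lists and objects as JSON in quotes. apply_moves: Moves the arm, as the interface text tells. Its arguments: {"type":"object","properties":{"commands":{"type":"string"},"force":{"type":"number"}},"required":["commands"]}

```bash
mkdir -p pics; ls; cat > h.py <<'E'
import numpy as np, cv2
from plant import r, vision
def snap(n):
    s=r.observe(); im,d=vision.camera(n); p=vision.camera_params(n)
    K=np.array(p["K"],float)
    if n=="wrist":
        from scipy.spatial.transform import Rotation as R
        T=np.eye(4);T[:3,:3]=R.from_euler("xyz",s["eef_rot"],degrees=True).as_matrix();T[:3,3]=s["eef_pos"]
        T=T@np.array(p["T_tool_cam"])
    else:
        Rm=cv2.Rodrigues(np.array(p["rvec"],float))[0];t=np.array(p["tvec"],float).ravel()
        T=np.eye(4);T[:3,:3]=Rm.T;T[:3,3]=-Rm.T@t
    return im,d,K,T
def world(d,K,T):
    v,u=np.mgrid[:d.shape[0],:d.shape[1]]
    P=np.stack([(u-K[0,2])/K[0,0]*d,(v-K[1,2])/K[1,1]*d,d],-1)
    return P@T[:3,:3].T+T[:3,3]
def px2w(u,v,z,K,T):
    ray=T[:3,:3]@np.array([(u-K[0,2])/K[0,0],(v-K[1,2])/K[1,1],1]);o=T[:3,3]
    return o+ray*(z-o[2])/ray[2]
E
python3 - <<'E'
from h import *
print(r.observe())
for n in ("top","side"):
    im,d,K,T=snap(n); cv2.imwrite(f"pics/{n}0.png",im[:,:,::-1]); np.savez(f"{n}0.npz",im=im,d=d,K=K,T=T); print(n,T[:3,3],T[:3,2],K)
E
```

```text
pics
{'t': 0.0, 'joint_pos': array([-7.77568823e+01,  1.40843657e+01,  8.93272263e+01,  1.09347900e-03,
        7.67015129e+01, -9.97480478e+00]), 'qvel': array([-0.03567816,  0.02405635,  0.05344366,  0.08092661, -0.03644352,
        0.03031055]), 'joint_efforts': array([-4.09669665e-04, -4.29499733e+01, -3.26130724e+01, -2.10009784e-04,
        5.29109384e-03,  1.41640658e-05]), 'eef_pos': array([ 245.67538157, -601.16472019,  230.15585027]), 'eef_rot': array([-1.79888789e+02, -2.06390357e-02,  2.22176499e+01]), 'contact_force': array([-0.03649964, -0.64333438, -0.74097754]), 'moment': array([ 0.05196989, -0.03631384, -0.02422755]), 'finger_force': 0.0, 'finger_gap': 85.21779983057684}
top [-142.75607628  359.99078891 1681.20273543] [ 0.36670455 -0.1309686  -0.92107274] [[518.57322151   0.         317.61588071]
 [  0.         518.57322151 196.27321901]
 [  0.           0.           1.        ]]
side [ 423.30991737 1084.94102529  804.44281855] [ 0.06585168 -0.77827127 -0.62446568] [[471.27084237   0.         319.35185307]
 [  0.         471.27084237 201.58114816]
 [  0.           0.           1.        ]]
```

View pics/top0.png

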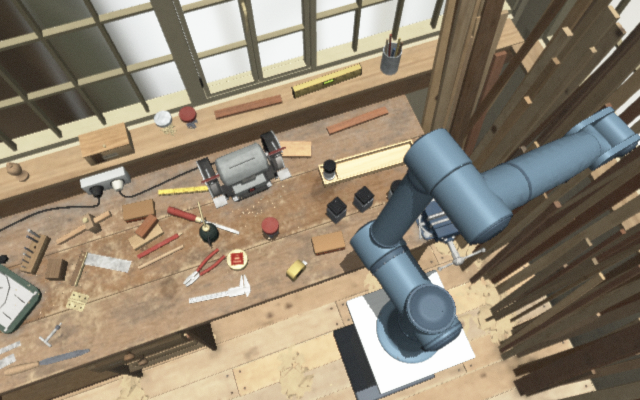

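View pics/side0.png

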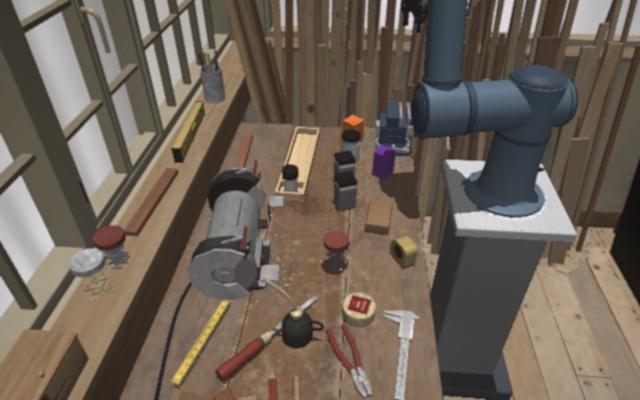

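The top view shows the cup at (330,168) with the tray running right, squares at (337,209) and (364,198), the jar at (270,228), and a round partly hidden at (397,188). The side view shows a round at (351,143), squares at (344,163) and (344,190), orange and purple decoys at (353,125) and (383,160), and the jar at (336,250).

```bash
python3 - <<'E'
from h import *
z=np.load("side0.npz");im=z["im"]
c=cv2.resize(im[105:285,235:435],None,fx=3.3,fy=3.3,interpolation=cv2.INTER_CUBIC); cv2.imwrite("pics/sidec.png",c[:,:,::-1])
W=world(z["d"],z["K"],z["T"])
def p(n,W,l):
    for u,v in l: print(n,u,v,W[v,u].round())
p("s",W,[(351,136),(351,148),(344,158),(344,180),(336,240),(353,121),(383,150),(291,173),(344,170)])
z=np.load("top0.npz");W=world(z["d"],z["K"],z["T"])
p("t",W,[(330,164),(337,204),(364,193),(395,186),(270,223),(328,242),(397,180)])
print(z["d"][186:190,390:402].round())
E
```

```text
s 351 136 [ 432. -118.   92.]
s 351 148 [ 430. -107.   57.]
s 344 158 [447.   3.  93.]
s 344 180 [443. 103.  92.]
s 336 240 [451. 322.  86.]
s 353 121 [ 429. -226.   82.]
s 383 150 [339. -69.  79.]
s 291 173 [584.  76.  87.]
s 344 170 [446.  15.  62.]
t 330 164 [591.  53.  86.]
t 337 204 [442.  83.  94.]
t 364 193 [448. -15.  94.]
t 395 186 [ 439. -123.   91.]
t 270 223 [457. 311.  81.]
t 328 242 [348. 148.  27.]
t 397 180 [ 458. -140.   87.]
[[1750. 1750. 1753. 1741. 1736. 1741. 1743. 1740. 1228. 1217. 1205. 1203.]
 [1775. 1742. 1744. 1744. 1741. 1732. 1744. 1236. 1223. 1213. 1208. 1201.]
 [1750. 1737. 1737. 1736. 1748. 1739. 1246. 1234. 1223. 1217. 1208. 1200.]
 [1769. 1741. 1740. 1739. 1740. 1744. 1240. 1226. 1218. 1211. 1209. 1202.]]
```

View pics/sidec.png

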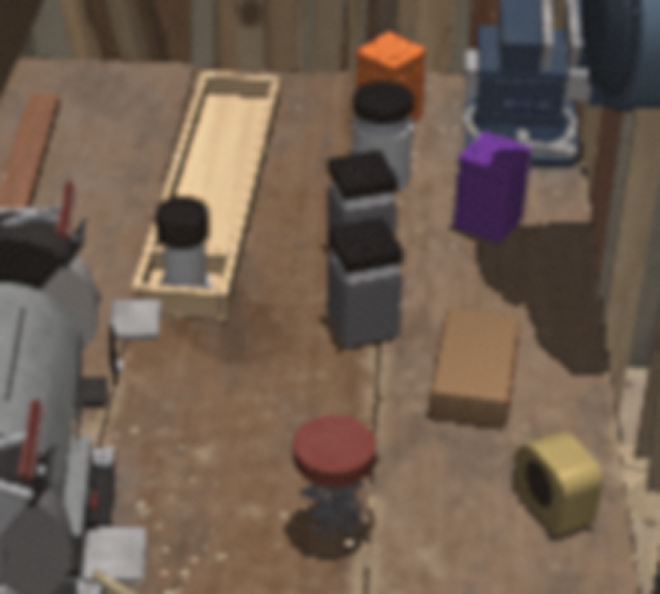

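apply_moves --commands "1 0 0 -0.2 -0.054;1 0 0 -0.2 -0.054;1 0 0 -0.2 -0.054;1 0 0 -0.2 -0.054;1 0 0 -0.2 -0.054;1 0 0 -0.2 -0.054;1 0 0 -0.2 -0.053"

```text
t: 0.98
eef_pos: [245.7, -601.5, 399.4]
eef_rot: [-180.0, -0.1, 90.4]
contact_force: [0.5, -0.6, 0.4]
finger_gap: 85.3
finger_force: 0.0
```

apply_moves --commands "1 0.45 0.19 0 0;1 0.45 0.19 0 0;1 0.45 0.19 0 0;1 0.45 0.19 0 0;1 0.45 0.19 0 0;1 0.45 0.19 0 0;1 0.45 0.19 0 0;1 0.45 0.19 0 0;1 0.45 0.19 0 0;1 0.45 0.19 0 0"

```text
t: 2.22
eef_pos: [473.3, -59.5, 399.0]
eef_rot: [-180.0, 0.0, 90.1]
contact_force: [0.4, -0.3, 0.0]
finger_gap: 85.3
finger_force: 0.0
```

```bash
python3 - <<'E'
from h import *
s=r.observe();print(s["t"],s["eef_pos"],s["eef_rot"],s["joint_pos"].round())
im,d,K,T=snap("wrist"); cv2.imwrite("pics/w1.png",im[:,:,::-1]); np.savez("w1.npz",im=im,d=d,K=K,T=T); print(T[:3,3],T[:3,2],K)
im,d,K,T=snap("top"); np.savez("top1.npz",im=im,d=d,K=K,T=T); cv2.imwrite("pics/top1.png",im[:,:,::-1])
E
```

```text
2.225 [473.27551187 -59.49433382 399.00620835] [-1.79993020e+02  2.35387755e-03  9.00738312e+01] [-21. -15. 101.  -0.  94. -21.]
[472.52888261  19.15374315 543.06516621] [ 4.53220296e-04 -3.08135656e-01 -9.51342321e-01] [[312.69238472   0.         324.44003951]
 [  0.         312.69238472 199.94652315]
 [  0.           0.           1.        ]]
```

View pics/w1.png

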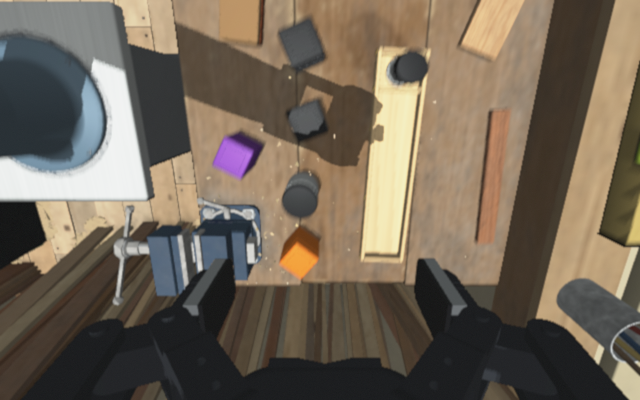

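Only one round canister is here, at (301,195). The squares are at (302,44) and (307,118), and the tray corners at about (378,48), (431,50), (361,260), (404,263).

```bash
python3 - <<'E'
from h import *
z=np.load("w1.npz");im,d,K,T=z["im"],z["d"],z["K"],z["T"]
W=world(d,K,T)
C=np.array([px2w(u,v,28,K,T)[:2] for u,v in [(378,48),(431,50),(361,260),(404,263)]]);print(C.round(1),C.mean(0))
m=(abs(W[...,2]-28)<3)&(W[...,0]>500)&(W[...,0]<680)&(W[...,1]<160)&(W[...,1]>-330)
P=W[m][:,:2].astype(np.float32)
P=P[(P[:,0]>520)&(P[:,0]<650)];print("tray",len(P),cv2.minAreaRect(P))
for n,c,lo,hi in [("cup",(588,65),82,93),("sqA",(443,90),86,98),("sqB",(447,-10),86,98),("rnd",(435,-125),86,98),("purple",(339,-69),70,100)]:
    q=(abs(W[...,0]-c[0])<45)&(abs(W[...,1]-c[1])<45)&(W[...,2]>lo)&(W[...,2]<hi)
    P=W[q].astype(np.float32)
    print(n,len(P),np.median(P,0).round(1),cv2.minAreaRect(P[:,:2]),cv2.minEnclosingCircle(P[:,:2]))
z=np.load("top1.npz");W=world(z["d"],z["K"],z["T"])
for n,c,lo,hi in [("jar",(457,315),76,92),("sqA",(443,90),86,98),("cup",(588,65),82,93),("tray",(575,-85),25,31)]:
    q=(abs(W[...,0]-c[0])<45)&(abs(W[...,1]-c[1])<(220 if n=="tray" else 45))&(W[...,2]>lo)&(W[...,2]<hi)
    P=W[q].astype(np.float32); print(n,len(P),np.median(P,0).round(1),cv2.minAreaRect(P[:,:2]))
E
```

```text
[[ 552.5   91.4]
 [ 632.1   88.8]
 [ 540.5 -264.1]
 [ 620.3 -270.2]] [586.3564069  -88.53785004]
tray 1993 ((583.694580078125, -90.63815307617188), (356.27227783203125, 78.70293426513672), 87.79829406738281)Traceback (most recent call last):
  File "<stdin>", line 11, in <module>
cv2.error: OpenCV(4.12.0) /io/opencv/modules/imgproc/src/convhull.cpp:143: error: (-215:Assertion failed) total >= 0 && (depth == CV_32F || depth == CV_32S) in function 'convexHull'
```

```bash
python3 - <<'E'
from h import *
for f in ("w1","top1"):
  z=np.load(f+".npz");W=world(z["d"],z["K"],z["T"])
  for n,c,lo,hi in [("cup",(588,60),80,97),("sqA",(443,90),84,98),("sqB",(447,-10),84,98),("rnd",(435,-125),84,98),("jar",(457,315),76,92)]:
    q=(abs(W[...,0]-c[0])<45)&(abs(W[...,1]-c[1])<45)&(W[...,2]>lo)&(W[...,2]<hi)
    P=W[q].astype(np.float32)
    if len(P)>5: print(f,n,len(P),np.median(P,0).round(1),cv2.minAreaRect(P[:,:2]))
z=np.load("w1.npz");K,T=z["K"],z["T"]
for n,u,v,h in [("cup",408,67,88),("sqA",302,44,92),("sqB",307,118,92),("rnd",301,203,92)]: print(n,px2w(u,v,h,K,T).round(1),z["d"][v,u])
E
```

```text
Traceback (most recent call last):
cv2.error: OpenCV(4.12.0) /io/opencv/modules/imgproc/src/convhull.cpp:143: error: (-215:Assertion failed) total >= 0 && (depth == CV_32F || depth == CV_32S) in function 'convexHull'
```

```bash
cat >> h.py <<'E'
def blobs(f,items,save=None):
    W=world(f["d"],f["K"],f["T"])
    for n,c,lo,hi in items:
        q=(abs(W[...,0]-c[0])<45)&(abs(W[...,1]-c[1])<45)&(W[...,2]>lo)&(W[...,2]<hi)
        P=W[q].astype(np.float32)
        if len(P)>5: print(n,len(P),np.median(P,0).round(1),cv2.minAreaRect(np.ascontiguousarray(P[:,:2])))
E
python3 - <<'E'
from h import *
for f in ("w1","top1"):
  print(f);blobs(np.load(f+".npz"),[("cup",(588,60),80,97),("sqA",(443,90),84,98),("sqB",(447,-10),84,98),("rnd",(435,-125),84,98),("jar",(457,315),76,92)])
z=np.load("w1.npz");K,T=z["K"],z["T"]
for n,u,v,h in [("cup",408,67,88),("sqA",302,44,92),("sqB",307,118,92),("rnd",301,203,92)]: print(n,px2w(u,v,h,K,T).round(1),z["d"][v,u])
E
```

```text
w1
cup 935 [588.2  57.3  89.4] ((588.4619140625, 57.35115051269531), (43.52418518066406, 43.51251220703125), 72.15680694580078)
sqA 1534 [440.3  86.   91.4] ((439.8652038574219, 86.23898315429688), (49.01120376586914, 48.98537063598633), 22.36326026916504)
sqB 1222 [446.5 -13.4  91.4] ((446.20184326171875, -14.363164901733398), (49.00751495361328, 48.83616638183594), 20.597599029541016)
rnd 993 [ 433.1 -132.1   91.2] ((433.169189453125, -133.16195678710938), (54.09336471557617, 53.47072982788086), 89.18177032470703)
top1
cup 115 [587.9  57.8  87.5] ((588.4249877929688, 58.57402801513672), (42.551673889160156, 44.38841247558594), 38.24631118774414)
sqA 186 [437.2  87.   89.9] ((438.3887023925781, 87.63262939453125), (49.18487548828125, 50.1387825012207), 23.460693359375)
sqB 188 [444.4 -12.5  89.6] ((445.5027160644531, -14.142253875732422), (51.05497360229492, 50.26338577270508), 20.74477767944336)
jar 226 [449.5 314.8  82.4] ((450.3714904785156, 315.2054748535156), (55.503135681152344, 56.58964157104492), 73.34605407714844)
cup [584.8  59.8  88. ] 420.89532
sqA [443.1  87.   92. ] 410.32474
sqB [448.2  -6.6  92. ] 438.47104
rnd [ 437.1 -131.9   92. ] 475.61658
```

apply_moves --commands "0 -0.101 -0.056 0.41 0;0 -0.101 -0.056 0.41 0;0 -0.101 -0.056 0.41 0;0 -0.101 -0.056 0.41 0;0 -0.101 -0.056 0.41 0;0 -0.102 -0.055 0.41 0;0 0 0 0 0;0 0 0 0 0" --force 60

```text
t: 3.32
eef_pos: [433.9, -135.0, 105.7]
eef_rot: [179.9, 0.1, 90.1]
contact_force: [0.4, 0.0, 1.3]
finger_gap: -0.2
finger_force: 0.0
```

apply_moves --commands "0 0.01 0 0.08 0;0 0.01 0 0.05 0;0 0 0 0.03 0;0 0 0 0.03 0;0 0 0 0.03 0;0 0 0 0.02 0;0 0 0 0 0"

```text
t: 4.2
eef_pos: [434.5, -132.7, 78.2]
eef_rot: [179.9, 0.1, 90.1]
contact_force: [-6.7, 3.3, 19.3]
finger_gap: 0.1
finger_force: 9.5
```

apply_moves --commands "1 0 0 -0.3 0;1 0 0 0 0;1 0 0 0 0;1 0 0 0 0;1 0 0 0 0;1 0 0 0 0"

```text
t: 4.95
eef_pos: [432.7, -131.8, 110.8]
eef_rot: [-180.0, -0.0, 90.1]
contact_force: [0.3, 0.8, -0.1]
finger_gap: 85.5
finger_force: 0.0
```

apply_moves --commands "1 0 -0.01 0.25 0;1 0 0 0.25 0;1 0 0 0.18 0;0 0 0 0 0;0 0 0 0 0;0 0 0 0 0;0 0 0 0 0;0 0 0 0 0"

```text
t: 5.95
eef_pos: [432.5, -132.4, 30.6]
eef_rot: [179.9, 0.1, 90.1]
contact_force: [0.1, 0.5, 4.9]
finger_gap: 54.4
finger_force: 64.2
```

apply_moves --commands "0 0 0 -0.25 0;0 0 0 -0.25 0;0 -0.063 0.31 0 0;0 -0.063 0.31 0 0;0 -0.063 0.31 0 0;0 -0.063 0.31 0 0.012;0 0 0 0 0;0 0 0 0 0"

```text
t: 6.95
eef_pos: [579.4, -161.4, 88.6]
eef_rot: [-179.9, -0.1, 87.9]
contact_force: [0.2, 0.6, -2.2]
finger_gap: 54.3
finger_force: 65.1
```

```bash
python3 - <<'E'
from h import *
s=r.observe();print(s["eef_pos"],s["eef_rot"])
im,d,K,T=snap("wrist"); cv2.imwrite("pics/w2.png",im[:,:,::-1])
W=world(d,K,T)
m=(abs(W[...,2]-28)<3)&(W[...,0]>530)&(W[...,0]<640)&(W[...,1]<100)&(W[...,1]>-330)
for y in range(-240,100,30):
    q=W[m&(abs(W[...,1]-y)<8)][:,0]
    if len(q): print(y,len(q),q.min(),q.max(),np.median(q[q<585]),np.median(q[q>585]))
E
```

```text
[ 579.35983404 -161.38068491   88.57585611] [-1.79855578e+02 -6.08209443e-02  8.79371620e+01]
-180 179 541.22855637375 619.2555481023829 542.5465315590641 616.1502267352535
-150 411 542.2517617367856 620.6646415611456 545.6947831555426 616.8265256858089
-120 474 543.4343601275668 621.6350031580253 546.8393422647143 617.7973577299244
-90 535 544.2724545732625 622.979222660101 547.9572220794068 619.0656294542258
-60 613 545.5933952441188 623.7467187888464 549.1532882210703 620.2210801495244
-30 387 546.7208971151721 624.6538632451932 550.1825830610989 621.1490256285481
```

View pics/w2.png

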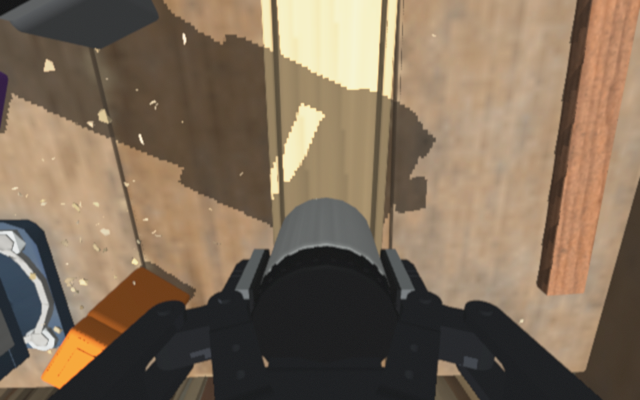

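The round canister hangs over the tray between the walls, which stand at columns 275 and 380. It needs about 1.7 mm more in x before I lower it.

apply_moves --commands "0 -0.005 0.014 0.1 0;0 0 0 0.15 0;0 0 0 0.1 0;0 0 0 0.06 0;0 0 0 0.02 0;0 0 0 0 0;0 0 0 0 0"

```text
t: 7.88
eef_pos: [582.7, -162.8, 38.7]
eef_rot: [179.9, 0.0, 87.9]
contact_force: [0.5, 0.1, -2.1]
finger_gap: 54.2
finger_force: 65.1
```

apply_moves --commands "0 0 -0.012 0.017 0;0 0 0 0 0;0 0 0 0 0"

```text
t: 8.25
eef_pos: [581.0, -162.7, 36.3]
eef_rot: [180.0, 0.0, 87.9]
contact_force: [-0.2, -0.1, -1.4]
finger_gap: 54.1
finger_force: 65.2
```

apply_moves --commands "1 0 0 0 0;1 0 0 0 0;1 0 0 0 0;1 0 0 0 0;1 0 0 -0.2 0;1 0 0 -0.3 0;1 0 0 -0.25 0;1 0 0 0 0"

```text
t: 9.25
eef_pos: [582.7, -163.4, 129.1]
eef_rot: [179.7, 0.1, 87.9]
contact_force: [-0.3, 0.3, -1.1]
finger_gap: 85.2
finger_force: 0.0
```

apply_moves --commands "0 0.299 -0.292 0 0;0 0.299 -0.292 0 0;0 0.299 -0.292 0 0;0 0.299 -0.292 0 0;0 0 0 0 -0.042;0 0 0 0 -0.042;0 0 0 0.1 -0.042;0 0 0 0 0"

```text
t: 10.25
eef_pos: [444.4, -13.6, 112.1]
eef_rot: [-179.8, -0.1, 110.5]
contact_force: [-0.6, 0.6, -0.3]
finger_gap: -0.0
finger_force: 0.0
```

apply_moves --commands "0 0 0.01 0.13 0;0 0 0 0.05 0;0 0 0 0.03 0;0 0 0 0.03 0;0 0 0 0.03 0;0 0 0 0.025 0;0 0 0 0 0"

```text
t: 11.12
eef_pos: [446.8, -13.5, 78.7]
eef_rot: [-179.9, -0.0, 110.6]
contact_force: [-2.2, 0.3, 4.0]
finger_gap: 0.1
finger_force: 1.7
```

apply_moves --commands "1 0 0 -0.3 0;1 0 0 0 0;1 0 0 0 0;1 0 0 0 0;1 0 0 0 0;1 0 0 0 0"

```text
t: 11.88
eef_pos: [446.8, -13.6, 114.2]
eef_rot: [-180.0, -0.0, 110.6]
contact_force: [-0.7, 0.8, 0.5]
finger_gap: 85.1
finger_force: 0.0
```

apply_moves --commands "1 0 -0.005 0.25 0;1 0 0 0.25 0;1 0 0 0.2 0;0 0 0 0 0;0 0 0 0 0;0 0 0 0 0;0 0 0 0 0;0 0 0 0 0"

```text
t: 12.88
eef_pos: [447.7, -14.2, 31.9]
eef_rot: [179.9, 0.1, 110.6]
contact_force: [0.6, -0.6, 5.7]
finger_gap: 48.7
finger_force: 64.3
```

apply_moves --commands "0 0 0 -0.25 0;0 0 0 -0.25 0.042;0 0 0 0 0.042;0 0 0 0 0.042;0 -0.221 0.385 0 0;0 -0.221 0.385 0 0;0 -0.221 0.385 0 0;0 0 0 0 0;0 0 0 0 0"

```text
t: 14.0
eef_pos: [580.8, -97.8, 89.2]
eef_rot: [-179.8, -0.1, 87.9]
contact_force: [-0.3, 0.6, -4.0]
finger_gap: 49.2
finger_force: 64.3
```

Go to x 583.4 and lower by about 51 mm.

apply_moves --commands "0 -0.004 0.008 0.1 0;0 0 0 0.15 0;0 0 0 0.1 0;0 0 0 0.06 0;0 0 0 0.015 0;0 0 0 0 0;0 0 0 0 0"

```text
t: 14.88
eef_pos: [583.6, -99.1, 40.3]
eef_rot: [179.9, 0.0, 87.9]
contact_force: [-0.9, -0.1, -3.1]
finger_gap: 48.8
finger_force: 64.2
```

apply_moves --commands "0 0 0 0.022 0;0 0 0 0 0;1 0 0 0 0;1 0 0 0 0;1 0 0 0 0;1 0 0 0 0;1 0 0 -0.2 0;1 0 0 -0.3 0;1 0 0 -0.25 0;1 0 0 0 0"

```text
t: 16.12
eef_pos: [585.0, -99.6, 129.9]
eef_rot: [179.7, 0.1, 87.9]
contact_force: [0.3, -0.5, -0.2]
finger_gap: 85.6
finger_force: 0.0
```

apply_moves --commands "0 0.3 -0.25 0 0;0 0.3 -0.25 0 0;0 0.3 -0.25 0 0;0 0.3 -0.25 0 0;0 0.3 -0.25 0 0;0 0 0 0 -0.045;0 0 0 0 -0.045;0 0 0 0.1 -0.045;0 0 0 0 0"

```text
t: 17.25
eef_pos: [438.1, 86.5, 113.0]
eef_rot: [-179.8, -0.1, 112.1]
contact_force: [0.4, 0.8, -0.1]
finger_gap: -0.1
finger_force: 0.0
```

Check that nothing was knocked and that sqA is still where it was, using one wrist view measurement.

```bash
python3 - <<'E'
from h import *
im,d,K,T=snap("top")
f=dict(d=d,K=K,T=T);blobs(f,[("jar",(450,315),76,92),("sqA",(440,86),84,98)])
im,d,K,T=snap("side")
f=dict(d=d,K=K,T=T);blobs(f,[("jar",(450,315),76,92),("rnd",(581,-163),70,100),("sqB",(583,-99),70,100)])
E
```

```text
jar 228 [449.4 314.5  82.4] ((450.64337158203125, 314.89666748046875), (55.75175094604492, 56.12128448486328), 70.01213836669922)
sqA 77 [427.8  98.9  88.9] ((434.0894470214844, 96.51689147949219), (47.167869567871094, 27.0944766998291), 26.346790313720703)
jar 407 [451.6 320.9  84.4] ((451.0335998535156, 317.1873474121094), (53.619083404541016, 56.186553955078125), 4.327609062194824)
rnd 196 [ 579.5 -153.6   84.4] ((580.1558837890625, -155.59039306640625), (74.51131439208984, 52.485260009765625), 89.61824035644531)
sqB 262 [581.7 -93.5  84.4] ((582.3013305664062, -106.48529052734375), (74.609375, 49.133018493652344), 88.96002960205078)
```

apply_moves --commands "0 0 0.015 0.14 0;0 0 0 0.05 0;0 0 0 0.03 0;0 0 0 0.03 0;0 0 0 0.03 0;0 0 0 0.032 0;0 0 0 0 0"

```text
t: 18.23
eef_pos: [441.4, 87.2, 78.3]
eef_rot: [-180.0, -0.0, 112.2]
contact_force: [-2.7, 0.5, 5.5]
finger_gap: 0.0
finger_force: 2.5
```

apply_moves --commands "1 0 0 -0.3 0;1 0 0 0 0;1 0 0 0 0;1 0 0 0 0;1 0 0 0 0;1 0 0 0 0"

```text
t: 18.98
eef_pos: [441.1, 87.1, 113.1]
eef_rot: [-180.0, -0.0, 112.2]
contact_force: [-0.8, 0.3, 0.2]
finger_gap: 85.5
finger_force: 0.0
```

apply_moves --commands "1 0 0 0.25 0;1 0 0 0.25 0;1 0 0 0.19 0;0 0 0 0 0;0 0 0 0 0;0 0 0 0 0;0 0 0 0 0;0 0 0 0 0"

```text
t: 19.98
eef_pos: [442.5, 87.0, 31.9]
eef_rot: [179.9, 0.1, 112.2]
contact_force: [0.2, -0.5, 5.6]
finger_gap: 49.2
finger_force: 63.4
```

apply_moves --commands "0 0 0 -0.25 0;0 0 0 -0.25 0.0448;0 0 0 0 0.0448;0 0 0 0 0.0448;0 -0.243 0.312 0 0;0 -0.243 0.312 0 0;0 -0.243 0.312 0 0;0 -0.243 0.312 0 0;0 0 0 0 0;0 0 0 0 0"

```text
t: 21.22
eef_pos: [585.6, -34.1, 89.4]
eef_rot: [-179.8, -0.1, 88.0]
contact_force: [-1.4, 0.7, -3.9]
finger_gap: 48.8
finger_force: 64.9
```

apply_moves --commands "0 0 0 0.1 0;0 0 0 0.15 0;0 0 0 0.1 0;0 0 0 0.06 0;0 0 0 0.015 0;0 0 0 0 0;0 0 0 0 0"

```text
t: 22.1
eef_pos: [587.6, -34.8, 40.4]
eef_rot: [179.9, 0.0, 88.0]
contact_force: [-0.2, 0.2, -3.7]
finger_gap: 49.1
finger_force: 64.8
```

apply_moves --commands "0 0 -0.013 0.022 0;0 0 0 0 0;1 0 0 0 0;1 0 0 0 0;1 0 0 0 0;1 0 0 0 0;1 0 0 -0.2 0;1 0 0 -0.3 0;1 0 0 -0.25 0;1 0 0 0 0"

```text
t: 23.35
eef_pos: [587.4, -35.0, 130.0]
eef_rot: [179.7, 0.1, 88.0]
contact_force: [0.5, -0.3, -1.0]
finger_gap: 85.7
finger_force: 0.0
```

```bash
python3 - <<'E'
from h import *
im,d,K,T=snap("top");im2,d2,K2,T2=snap("side")
for d,K,T in((d,K,T),(d2,K2,T2)):
    W=world(d,K,T).reshape(-1,3)
    W=W[(W[:,2]>25)&(W[:,2]<300)&(W[:,0]>330)&(W[:,0]<600)&(W[:,1]>100)&(W[:,1]<520)]
    H={}
    for x,y,z in W: k=(int(y//40)*40,int(x//30)*30);H[k]=max(H.get(k,0),int(z))
    for y in range(80,520,40): print(y,[H.get((y,x),0) for x in range(330,600,30)])
    blobs(dict(d=d,K=K,T=T),[("jar",(450,315),76,92)])
E
```

```text
80 [0, 0, 0, 0, 0, 0, 0, 0, 0]
120 [0, 0, 0, 0, 0, 0, 0, 0, 0]
160 [40, 39, 0, 0, 0, 0, 0, 0, 105]
200 [35, 0, 0, 0, 0, 0, 0, 0, 109]
240 [0, 0, 0, 0, 0, 0, 0, 0, 0]
280 [0, 0, 90, 87, 72, 0, 0, 0, 0]
320 [0, 0, 90, 95, 88, 0, 0, 0, 0]
360 [0, 0, 89, 87, 0, 0, 0, 0, 0]
400 [0, 36, 37, 32, 0, 0, 0, 112, 112]
440 [39, 38, 40, 38, 0, 0, 0, 111, 116]
480 [0, 29, 32, 0, 59, 82, 129, 155, 156]
jar 207 [430.1 337.1  82.7] ((431.37921142578125, 335.0667724609375), (52.542640686035156, 49.1441650390625), 0.2728734314441681)
80 [35, 35, 0, 0, 0, 0, 0, 0, 0]
120 [35, 34, 0, 0, 0, 0, 0, 0, 0]
160 [34, 33, 0, 0, 0, 0, 0, 0, 104]
200 [34, 33, 0, 0, 0, 0, 0, 0, 107]
240 [0, 0, 0, 0, 0, 0, 0, 0, 0]
280 [0, 0, 86, 87, 83, 0, 0, 0, 0]
320 [0, 0, 87, 88, 88, 0, 0, 0, 0]
360 [0, 0, 86, 87, 74, 0, 0, 0, 0]
400 [0, 34, 33, 30, 0, 0, 0, 104, 112]
440 [0, 34, 35, 32, 0, 0, 0, 107, 106]
480 [0, 34, 32, 0, 54, 80, 131, 155, 157]
jar 351 [430.8 339.3  84.8] ((432.22467041015625, 335.02410888671875), (52.713871002197266, 49.9324836730957), 0.823135256767273)
```

The jar has been knocked to about (431,338). I'll move above it and look again.

apply_moves --commands "1 0.416 -0.199 -0.07 0;1 0.416 -0.199 -0.07 0;1 0.416 -0.199 -0.07 0;1 0.416 -0.199 -0.07 0;1 0.416 -0.199 -0.07 0;1 0.416 -0.199 -0.07 0;1 0.416 -0.199 -0.07 0;1 0 0 0 0"

```text
t: 24.45
eef_pos: [428.3, 322.8, 184.7]
eef_rot: [-179.9, 0.0, 88.3]
contact_force: [-0.3, -0.1, 0.3]
finger_gap: 85.5
finger_force: 0.0
```

```bash
python3 - <<'E'
from h import *
print(r.observe()["eef_pos"],r.observe()["eef_rot"])
for n in("wrist","side"):
    im,d,K,T=snap(n); print(n)
    blobs(dict(d=d,K=K,T=T),[("jar",(432,340),78,92),("jar full",(432,340),60,92),("wax",(400,440),20,45)])
    if n=="wrist": cv2.imwrite("pics/w3.png",im[:,:,::-1])
E
```

```text
[428.26736855 322.78565122 184.65679388] [-1.79886295e+02  3.35561827e-02  8.83305551e+01]
wrist
jar 3812 [430.1 339.7  85.1] ((430.1229553222656, 338.57037353515625), (56.18793487548828, 56.79987716674805), 85.75334167480469)
jar full 3881 [430.1 340.1  85.1] ((430.1229553222656, 338.57037353515625), (56.18793487548828, 56.79987716674805), 85.75334167480469)
wax 5342 [395.1 451.7  30.5] ((394.46832275390625, 449.2138977050781), (63.321781158447266, 68.80867004394531), 88.14743041992188)
side
jar 411 [430.2 342.6  84.8] ((431.1634826660156, 339.5481262207031), (54.74603271484375, 58.42146301269531), 1.4951356649398804)
jar full 487 [430.4 346.7  84.4] ((431.0567932128906, 339.5635070800781), (54.962181091308594, 58.272056579589844), 2.5133755207061768)
wax 745 [394.8 456.6  30. ] ((394.68084716796875, 450.48016357421875), (66.37560272216797, 69.19461059570312), 1.9340863227844238)
```

View pics/w3.png

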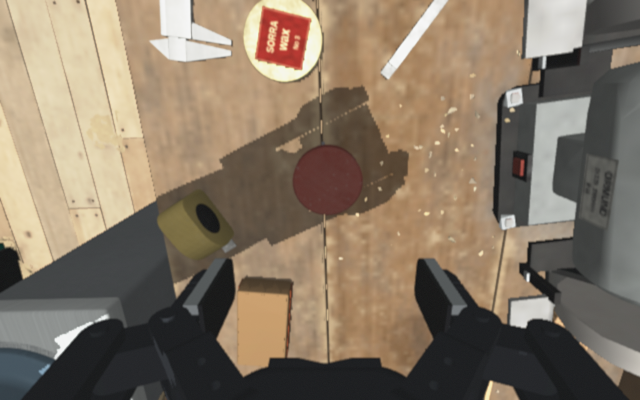

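The jar's red lid is at (327,179), upright and clear of the wax tin at (283,38).

apply_moves --commands "1 0.133 0.014 0 0;1 0 0 0.3 0;1 0 0 0.35 0;1 0 0 0.35 0;1 0 0 0.28 0;0 0 0 0 0;0 0 0 0 0;0 0 0 0 0;0 0 0 0 0;0 0 0 0 0"

```text
t: 25.8
eef_pos: [432.7, 336.4, 32.7]
eef_rot: [180.0, -0.0, 88.0]
contact_force: [-0.5, 0.4, -4.7]
finger_gap: 58.7
finger_force: 65.1
```

apply_moves --commands "0 0 0 -0.3 0;0 0 0 -0.3 0;0 0 0 -0.3 0;0 0 0 0 0"

```text
t: 26.3
eef_pos: [434.8, 337.4, 143.6]
eef_rot: [179.6, -0.2, 88.0]
contact_force: [-0.3, -0.1, -5.4]
finger_gap: 58.9
finger_force: 67.1
```

apply_moves --commands "0 -0.468 0.138 0 0;0 -0.468 0.138 0 0;0 -0.468 0.138 0 0;0 -0.468 0.138 0 0;0 -0.468 0.138 0 0;0 -0.468 0.138 0 0;0 -0.468 0.138 0 0;0 -0.468 0.138 0 0;0 -0.468 0.138 0 0;0 -0.468 0.138 0 0"

```text
t: 27.55
eef_pos: [577.9, -231.9, 137.5]
eef_rot: [-179.8, -0.1, 88.0]
contact_force: [0.5, 0.2, -4.2]
finger_gap: 58.2
finger_force: 67.0
```

apply_moves --commands "0 0 0 0 0;0 0 0 0 0"

```text
t: 27.8
eef_pos: [577.6, -230.0, 137.7]
eef_rot: [-179.8, -0.1, 88.0]
contact_force: [-0.3, 0.6, -4.1]
finger_gap: 58.5
finger_force: 67.1
```

```bash
python3 - <<'E'
from h import *
s=r.observe();print(s["eef_pos"],s["eef_rot"])
im,d,K,T=snap("wrist"); cv2.imwrite("pics/w4.png",im[:,:,::-1])
W=world(d,K,T)
m=(abs(W[...,2]-28)<3)&(W[...,0]>530)&(W[...,0]<640)
for y in range(-240,-20,30):
    q=W[m&(abs(W[...,1]-y)<8)][:,0]
    if len(q): print(y,len(q),q.min(),q.max())
blobs(dict(d=d,K=K,T=T),[("rnd",(581,-163),80,88),("rndpop",(581,-163),88,105)])
E
```

```text
[ 577.58526121 -229.98481774  137.73136257] [-1.79796665e+02 -1.35725849e-01  8.79939435e+01]
-240 257 538.8878909971736 617.219321751068
-210 292 539.6845416872058 618.3397900947151
-180 279 541.2232290500527 618.9786102350164
-150 346 542.0658260181415 620.5913670806301
-120 464 543.2771906824047 621.592597444969
-90 372 544.4017170958938 622.4464163939325
rnd 7464 [ 580.9 -160.    85.3] ((580.30419921875, -155.50643920898438), (75.0096435546875, 55.67190933227539), 89.99861145019531)
```

View pics/w4.png

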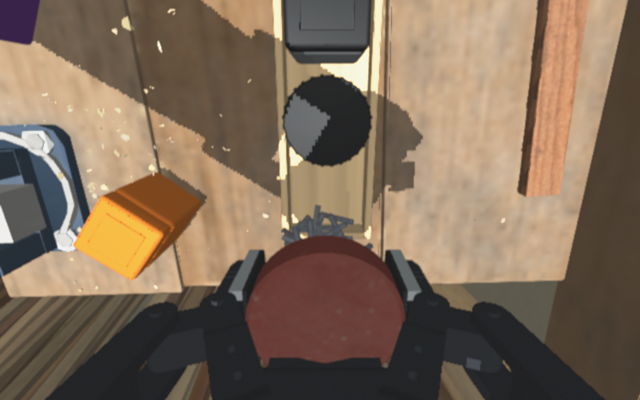

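The jar is over the tray's near end. The round canister's cap is at (328,120) and looks shut. I'll lower to just above the walls and correct there.

apply_moves --commands "0 0 0 0.2 0;0 0 0 0.2 0;0 0 0 0.16 0;0 0 0 0 0;0 0 0 0 0;0 0 0 0 0"

```text
t: 28.6
eef_pos: [579.7, -231.1, 74.5]
eef_rot: [179.9, 0.1, 88.0]
contact_force: [-0.2, 0.1, -5.0]
finger_gap: 58.6
finger_force: 67.1
```

apply_moves --commands "0 0.008 -0.01 0.1 0;0 0 0 0.1 0;0 0 0 0.06 0;0 0 0 0.02 0;0 0 0 0 0;0 0 0 0 0"

```text
t: 29.35
eef_pos: [578.0, -229.9, 40.0]
eef_rot: [180.0, 0.0, 88.0]
contact_force: [0.1, 0.0, -4.7]
finger_gap: 58.6
finger_force: 67.1
```

apply_moves --commands "0 0 0.004 0.014 0;0 0 0 0 0;1 0 0 0 0;1 0 0 0 0;1 0 0 0 0;1 0 0 0 0;1 0 0 -0.2 0;1 0 0 -0.3 0;1 0 0 -0.3 0;1 0 0 0 0"

```text
t: 30.6
eef_pos: [580.3, -231.0, 137.9]
eef_rot: [179.6, 0.2, 88.0]
contact_force: [-1.0, -0.4, 0.9]
finger_gap: 85.5
finger_force: 0.0
```

apply_moves --commands "0 0.284 -0.005 0 0;0 0.284 0 0 0;0 0 0 0.1 0;0 0 0 0.2 0;0 0 0 0.08 0;0 0 0 0.04 0;0 0 0 0.03 0;0 0 0 0.02 0;0 0 0 0.01 0;0 0 0 0 0"

```text
t: 31.85
eef_pos: [584.1, -163.7, 85.3]
eef_rot: [179.6, 0.2, 88.0]
contact_force: [-11.7, 5.5, 39.8]
finger_gap: -0.1
finger_force: 19.0
```

apply_moves --commands "0 0 0 -0.12 0;0 0.26 0 -0.04 0;0 0.265 0 0 0;0 0 0 0.1 0;0 0 0 0.03 0;0 0 0 0.02 0;0 0 0 0.01 0;0 0 0 0.01 0;0 0 0 0 0"

```text
t: 32.98
eef_pos: [586.8, -99.2, 84.6]
eef_rot: [179.6, -0.0, 88.0]
contact_force: [-13.5, 13.3, 49.7]
finger_gap: 0.0
finger_force: 24.2
```

apply_moves --commands "0 0 0 -0.12 0;0 0.265 0 -0.04 0;0 0.265 0 0 0;0 0 0 0.1 0;0 0 0 0.03 0;0 0 0 0.02 0;0 0 0 0.01 0;0 0 0 0.01 0;0 0 0 0 0"

```text
t: 34.1
eef_pos: [590.2, -35.8, 84.9]
eef_rot: [179.4, -0.1, 88.0]
contact_force: [-16.3, 11.4, 57.2]
finger_gap: 0.3
finger_force: 27.7
```

apply_moves --commands "1 0 0 -0.3 0;1 0 0 -0.2 0;1 0.26 -0.012 0 0;1 0.26 -0.012 0 0;1 0.255 -0.012 0 0;1 0 0 0 0;1 0 0 0 0"

```text
t: 34.98
eef_pos: [583.0, 56.7, 133.0]
eef_rot: [-179.9, 0.0, 88.0]
contact_force: [-0.1, 0.1, 0.5]
finger_gap: 85.7
finger_force: 0.0
```

```bash
python3 - <<'E'
from h import *
s=r.observe();print(s["eef_pos"],s["eef_rot"])
im,d,K,T=snap("side");print(T[:3,3])
W=world(d,K,T)
for n,x,y in[("rnd",581,-163),("sqB",583.5,-99),("sqA",586,-35),("jar",578.5,-229)]:
    q=(np.hypot(W[...,0]-x,W[...,1]-y)<20)&(W[...,2]>60);print(n,q.sum(),np.percentile(W[q][:,2],[5,50,95]).round(1))
c=cv2.resize(im[105:225,250:400],None,fx=5,fy=5,interpolation=cv2.INTER_CUBIC);cv2.imwrite("pics/s5.png",c[:,:,::-1])
E
```

```text
[583.04375567  56.70950144 132.98645569] [-1.79935035e+02  2.93439659e-02  8.79692238e+01]
[ 423.30991737 1084.94102529  804.44281855]
rnd 2 [80.5 81.7 82.9]
sqB 72 [83.7 86.1 88.8]
sqA 85 [83.  85.8 88.4]
jar 3 [90.7 92.2 93.2]
```

View pics/s5.png

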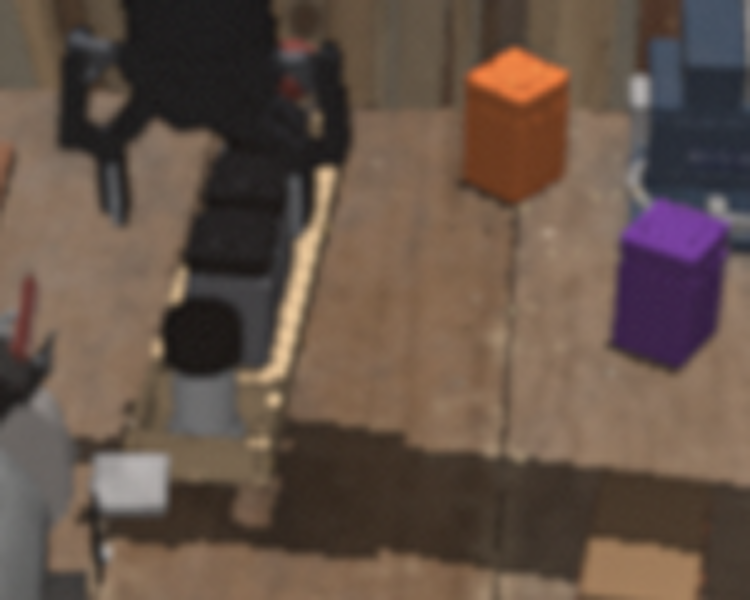

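All is packed and the caps are shut. The gripper is above the vent cap at about (203,335) in the crop, so I'll grip it next.

apply_moves --commands "1 0.005 0.03 0.2 0;1 0 0 0.2 0;1 0 0 0.2 0;1 0 0 0.03 0;1 0 0 0 0;0 0 0 0 0;0 0 0 0 0;0 0 0 0 0;0 0 0 0 0;0 0 0 0 0" --force 80

```text
t: 36.28
eef_pos: [589.8, 58.4, 60.5]
eef_rot: [179.6, 0.0, 88.0]
contact_force: [6.3, 0.3, 0.5]
finger_gap: 41.4
finger_force: 81.3
```

apply_moves --commands "0 0 0 -0.03 0;0 0 0 -0.03 0;0 0 0 -0.03 0;0 0 0 -0.03 0;0 0 0 0 0;0 0 0 0 0"

```text
t: 37.02
eef_pos: [589.8, 58.4, 74.2]
eef_rot: [179.5, 0.0, 88.0]
contact_force: [8.8, 1.0, -2.8]
finger_gap: 41.9
finger_force: 81.8
```

apply_moves --commands "0 0 0 -0.015 0;0 0 0 -0.015 0;0 0 0 0 0;0 0 0 0 0"

```text
t: 37.52
eef_pos: [589.7, 58.4, 74.7]
eef_rot: [179.5, -0.0, 88.0]
contact_force: [20.1, -0.3, -22.5]
finger_gap: 41.5
finger_force: 85.2
```

apply_moves --commands "1 0 0 0 0;1 0 0 0 0;1 0 0 0 0;1 0 0 0 0;1 0 0 -0.3 0;1 0 0 -0.4 0;1 0 0 -0.4 0;1 0 0 -0.4 0;1 0 -0.3 -0.4 0;1 0 -0.4 0 0"

```text
t: 38.78
eef_pos: [504.2, 61.2, 309.6]
eef_rot: [179.5, 0.0, 88.0]
contact_force: [0.1, -1.2, 0.7]
finger_gap: 85.4
finger_force: 0.0
```

apply_moves --commands "1 -0.2 -0.4 0 0;1 -0.2 -0.4 0 0;1 0 0 0 0;1 0 0 0 0"

```text
t: 39.28
eef_pos: [405.6, 16.8, 304.8]
eef_rot: [179.9, 0.0, 88.0]
contact_force: [0.4, -0.2, 0.4]
finger_gap: 85.4
finger_force: 0.0
```

```bash
python3 - <<'E'
from h import *
s=r.observe();print(s["eef_pos"],s["t"])
for nm in("wrist","side","top"):
    im,d,K,T=snap(nm);W=world(d,K,T);print(nm)
    for n,x,y in[("vent",588.5,57.5),("rnd",581,-163),("sqB",583.5,-99),("sqA",586,-35),("jar",578.5,-229)]:
        q=(np.hypot(W[...,0]-x,W[...,1]-y)<15)&(W[...,2]>60);
        if q.sum()>3: print(n,q.sum(),np.percentile(W[q][:,2],[5,50,95]).round(1))
    if nm=="wrist": cv2.imwrite("pics/w6.png",im[:,:,::-1])
    if nm=="side": cv2.imwrite("pics/s6.png",cv2.resize(im[105:225,250:400],None,fx=5,fy=5,interpolation=cv2.INTER_CUBIC)[:,:,::-1])
E
```

```text
[405.58210721  16.76260858 304.75482198] 39.275
wrist
vent 614 [102.2 103.3 104.5]
rnd 13 [84.5 85.3 86. ]
sqB 378 [84.8 85.9 87.2]
sqA 442 [84.6 85.9 87.1]
side
vent 69 [ 63.7 103.2 105.6]
rnd 38 [82.5 85.6 88.6]
sqB 44 [83.4 86.3 89.3]
sqA 51 [83.5 85.5 87.8]
jar 40 [87.8 90.7 93.2]
top
vent 59 [ 94.8 101.  108.9]
sqA 8 [76.2 84.5 87.2]
jar 51 [82.8 87.5 96.4]
```

View pics/w6.png

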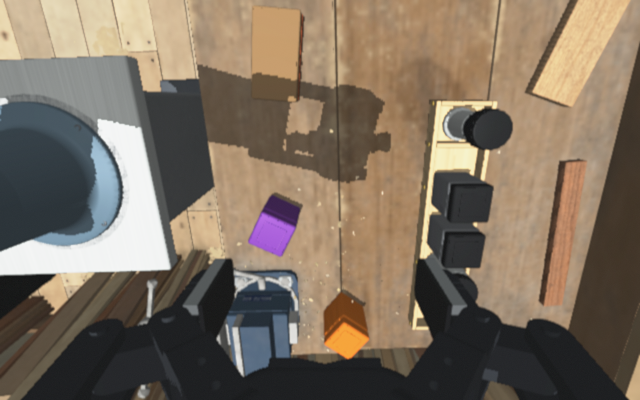

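View pics/s6.png

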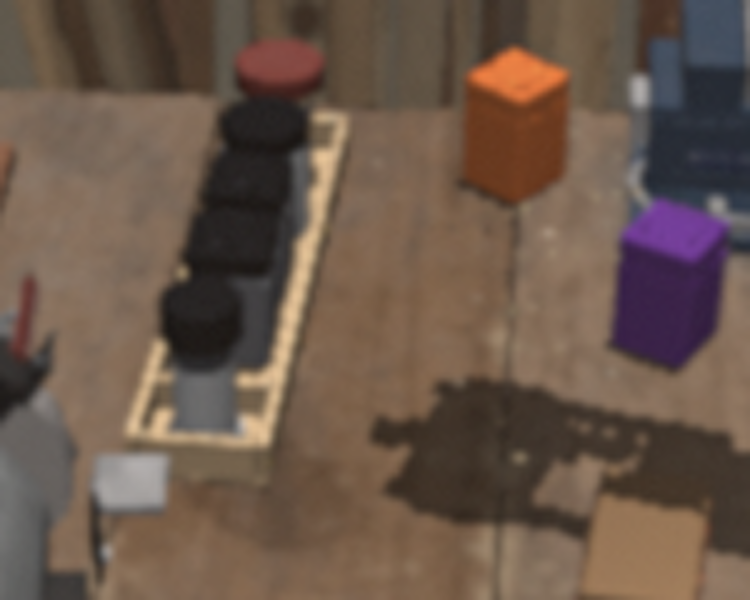

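All four items stand upright in the tray with their caps home. The vent cap reads 103.3 mm against 89.4 when shut, so it is up about 14 mm and at its stop.

```bash
python3 -c "
from plant import r
print(r.hand_in())"
```

```text
the job is handed in; nothing more can be done
None
```

I pressed home the caps of the three canisters present (one round, two square), packed them and the nail jar in the tray, then pulled the vent cap up to its stop and left it open; the job is handed in at about 39 s.

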